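# Sweep the filled cassettes off the grossing board into the basket

## Robot

A 6-joint arm with a two-finger parallel gripper is mounted at the origin on the work surface. World frame = base frame: x ahead of the robot, y to its left, z up, the work surface at z = 0. Lengths are in mm, angles in rad, forces in N, time in s.
With the tool pointing down it reaches from about 375 to 925 mm from the base axis. Payload 5.7 kg.
Tool frame: the origin (TCP) lies at the very end of the fingers, on their centre line; the grasp point (between the pads) lies robot.grip_depth behind it (robot.grip_depth is the distance from the TCP to the grasp point, in mm); z points along the fingers, y is the line along which they close (so a half turn about z gives the same grasp; the last joint's range is limited). The gripper opens to 88 mm and grips with 3 to 60 N. Pads are 20 mm wide; open, the fingers measure 115 mm over their backs; the gripper's body (75 mm by 178 mm) begins 61 mm behind the grasp point.
Start: joints at [1.004, 0.359, 1.51, -0, 1.272, -0.115], TCP at [261.939, 539.768, 222.623] pointing down, gripper open.
Joint ranges: [-2.97, 2.97], [-1.01, 2.36], [0.21, 2.38], [-0.96, 4.11], [0.2, 2.71], [-2.98, 2.98]. Speed limits (rad/s): [2.39, 2.39, 3.14, 3.14, 3.14, 3.14].

## Interface

Orientations are given as a 3x3 rotation matrix whose columns are the frame's x, y, z axes.
In Python, from rig import robot gives the robot as it stands.
- The arm moves only by the tool step_arm, never from a script. Its argument "series" is a list of rows, each an object with "grip": the opening, from 0 (shut) to 1 (fully open); "translation": the shift along the tool's x, y, z in cm, a list of three; "yaw": the turn about the tool's z in rad. A call has 1 to 5 rows; each row shifts and turns the commanded pose from where the row before left it, along the tool's axes as they then stand; what a row does not reach is not made up. A row lasts 1/12 s, in which the tool goes at most 41.7 mm and 7.16 degrees, less where a joint would pass 70% of its speed; a pose out of reach is approached as far as the arm can. A call is refused whole if a number of a shift passes 4.17 or a number of a turn 0.125, either way. A call with a gripper value outside its range is refused whole. The fingers move at their own pace and stop on an object; "squeeze" is the grip in N (left out, the last holds). Time passes only in rows, so rows that do not move let the fingers close. It gives the time, the measured TCP pose, the force, the opening and the grip force at its end, in the units of the state.
- robot.state(): the state, without advancing time (a new reading comes with each control period).
- robot.grab_frame(name): name is "scene" or "side" or "wrist"; returns a dict with "pixels" (480x640x3 uint8, blue, green, red), "range_z" (480x640 float32, mm along the optical axis (not along the pixel's ray), 0 where there is no reading), "mtx" (3x3 intrinsics, pixels), "cam_to_world" (4x4, takes a point from camera to world coordinates). Camera axes: x right, y up, looking along -z (the intrinsics and any distortion apply to the point x, -y, -z); pixel columns grow to the right and rows downward; lengths in mm; the calibration is good to about 2 mm. A picture is of the moment at which its call begins.
- robot.close_job(): hands the job in; it is judged then, once.
The state is a dict: "clock": time; "q": joint angles; "qd": joint speeds; "tau": joint torques, N m; "tool_pos": TCP position; "orientation": TCP orientation; "force": force on the tool from outside, world axes, zero at the start; "ft_torque": the same for the moment, N m; "opening": finger opening in mm; "grasp_force": force on a finger pad.
Only numpy, scipy, OpenCV 4.12 (cv2) and the standard library are available. Lean on these libraries where they do the work, as an engineer would, in place of code of your own. Each camera call takes 0.05 s, during which the arm holds its last target. There are 200 camera calls.

## Task

The three closed yellow cassettes on the grossing board are filled and ready: with your fingertips, sweep them sideways across the board and over its edge into the steel basket, pushing lightly and never picking one up or pressing down on it. Leave the open blue cassette, the pot and ink bottle on the board and everything else on the bench where they are, and finish clear once all three have come to rest in the basket.

Things in the scene. Friction and masses are not known exactly. Their poses are not given: they have to be found in the camera images.
- board: grossing board: grey-green slab, 320 mm (x) x 320 mm (y) x 15 mm, on a low steel stand, fixed; top face 60 mm above the bench, flat, no rim. Origin: on the bench under its centre; x points away from the robot, y to its left, within 6 degrees. Each cassette starts in its own strip along the board's y, 58 mm apart in x, otherwise empty from edge to edge.
- basket: perforated steel cassette basket, open on top, 340 mm (x) x 120 mm (y) x 42 mm high, walls and floor 3 mm, fixed. Stands along the board's left or right (+y or -y) edge, parallel to it, its rim 18 mm below the board's top and tucked 8 mm under its edge, leaving no gap. Origin: centre of its underside, on the bench.
- tray: the white plastic instrument tray with the forceps in it, same outside size and height as the basket, walls and floor 4 mm, fixed, along the board's other edge. Nothing belongs in it but the forceps. Origin: centre of its underside.
- cassette1: a closed yellow plastic tissue cassette lying flat on the board, 41 mm (its x, the long side) x 28 mm (its y) x 7 mm high, slotted lid with a white label strip at one end, about 14 g, slides easily with a light push. Origin: centre of its underside. The long side starts within about 25 degrees of the board's x.
- cassette2: a closed yellow plastic tissue cassette lying flat on the board, 41 mm (its x, the long side) x 28 mm (its y) x 7 mm high, slotted lid with a white label strip at one end, about 14 g, slides easily with a light push. Origin: centre of its underside. The long side starts within about 25 degrees of the board's x.
- cassette3: a closed yellow plastic tissue cassette lying flat on the board, 41 mm (its x, the long side) x 28 mm (its y) x 7 mm high, slotted lid with a white label strip at one end, about 14 g, slides easily with a light push. Origin: centre of its underside. The long side starts within about 25 degrees of the board's x.
- open_cassette: the blue cassette that stays: open, with its lid folded out flat beside it, 41 mm (x) x 58 mm (y) in all, 7 mm high, 12 g, lying in a strip of its own on the board. Origin: centre of its underside, on the hinge.
- pot: specimen pot, clear with white screw cap and label, 40 mm across, 46 mm tall, standing near the board's far (+x) edge. Origin: centre of its underside.
- ink: marking-ink bottle, red with black cap, 26 mm across, 45 mm tall, standing near the board's far edge. Origin: centre of its underside.
- forceps: steel forceps, about 145 mm long, lying in the white tray. Origin: at its underside, mid-length.
- beaker: glass beaker, 70 mm across, 90 mm tall, on the bench to the left of the board. Origin: centre of its underside.
- reagent: amber reagent bottle with blue cap, 70 mm across, 150 mm tall, on the bench to the right of the board. Origin: centre of its underside.
Things that resemble listed ones, but are neither listed nor needed, are in the scene too. What is meant by the pot is not orange, and is the smaller of those in its own colour.

How it is judged:
By the outcome, as a careful person would: the job done as asked, in the order asked, and still so for the second after the job is handed in, with the robot touching nothing.
It also fails if it takes over 64 s, if anything falls off the work surface, if the arm or the gripper's body presses on something with over 40 N, if the wrist force passes 120 N, or if a joint passes its speed limit or range.

## Working session

There is one attempt and no reset: what is moved stays moved. The work goes in short steps, Python scripts to look and compute and a tool call to move; the robot and the scene stay as the last step left them, time stands still between calls to the robot, and variables do not carry over. Pictures are saved under pics/ and viewed, at most 10 in all, crops included, and the job is handed in when it is done.

Besides the shell and the picture viewer there is one more tool, called after "Request:" as a command line: name --argument value ..., lists and objects as JSON in quotes. step_arm: Moves the arm, as the interface text tells. Its arguments: {"type":"object","properties":{"series":{"type":"array","items":{"type":"object","properties":{"grip":{"type":"number"},"translation":{"type":"array","items":{"type":"number"}},"yaw":{"type":"number"}}}},"squeeze":{"type":"number"}},"required":["series"]}

```bash
mkdir -p pics; cat > h.py <<'E'
import numpy as np, cv2
from rig import robot
def grab(n):
    f=robot.grab_frame(n); return f
def world(f):
    z=f["range_z"].astype(float); K=f["mtx"]; v,u=np.mgrid[0:480,0:640]
    x=(u-K[0,2])/K[0,0]*z; y=(v-K[1,2])/K[1,1]*z
    P=np.stack([x,-y,-z,np.ones_like(z)],-1)@f["cam_to_world"].T
    return P[...,:3]
E
python3 - <<'E'
from h import *
for n in ("scene","side"):
    f=grab(n); cv2.imwrite(f"pics/{n}0.png",f["pixels"]); np.savez(f"{n}0.npz",**f)
    print(n,f["cam_to_world"].round(2).tolist(),f["mtx"].tolist(),[k for k in f])
s=robot.state(); print(s["clock"],s["tool_pos"],s["orientation"],s["opening"],robot.grip_depth)
E
```

```text
scene [[-0.58, -0.53, 0.62, 1418.72], [0.81, -0.37, 0.45, 588.1], [-0.01, 0.76, 0.65, 907.96], [0.0, 0.0, 0.0, 1.0]] [[531.3107096238358, 0.0, 313.72503054223137], [0.0, 531.3107096238358, 239.554793636112], [0.0, 0.0, 1.0]] ['pixels', 'range_z', 'mtx', 'cam_to_world']
side [[0.77, 0.4, -0.5, -47.61], [-0.64, 0.49, -0.59, -778.51], [0.01, 0.77, 0.64, 905.53], [0.0, 0.0, 0.0, 1.0]] [[583.0915364695769, 0.0, 319.8305499813101], [0.0, 583.0915364695769, 242.97235187999445], [0.0, 0.0, 1.0]] ['pixels', 'range_z', 'mtx', 'cam_to_world']
0.1 [261.61249738 539.26204718 221.89718944] [[-8.99674403e-01  4.36560665e-01 -8.68837201e-04]
 [ 4.36561499e-01  8.99673301e-01 -1.41728748e-03]
 [ 1.62937670e-04 -1.65439814e-03 -9.99998618e-01]] 87.60411920854878 18.700000000000003
```

View pics/scene0.png

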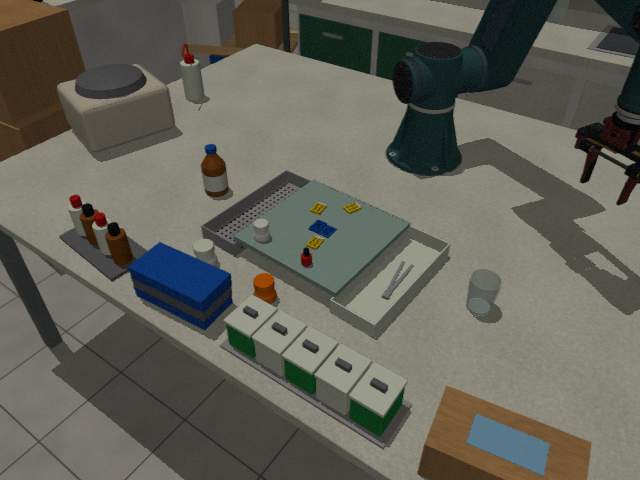

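View pics/side0.png

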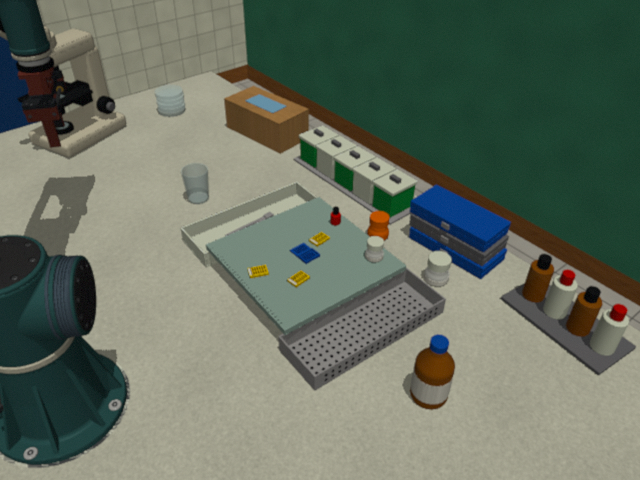

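The scene view shows the basket on the −y (right) side and the tray on +y. Yellow cassettes are at about (318,208), (352,208) and (316,243), with blue at (322,229), the pot at (261,230) and the ink at (306,257). The side view agrees: yellows at (258,271), (299,279) and (319,239).

```bash
cat >> h.py <<'E'
def blobs(f):
    P=world(f); hsv=cv2.cvtColor(f["pixels"],cv2.COLOR_BGR2HSV); out=[]
    for name,lo,hi in (("yel",(20,120,80),(35,255,255)),("blue",(105,120,40),(125,255,255)),("red",(0,170,60),(6,255,255))):
        m=cv2.inRange(hsv,lo,hi); m=cv2.morphologyEx(m,cv2.MORPH_CLOSE,np.ones((3,3)))
        n,l,st,c=cv2.connectedComponentsWithStats(m)
        for i in range(1,n):
            p=P[(l==i)]; p=p[(p[:,2]>-5)&(p[:,2]<140)]
            if len(p)<25: continue
            if not(300<p[:,0].mean()<950 and abs(p[:,1].mean())<500): continue
            r=cv2.minAreaRect(p[:,:2].astype(np.float32))
            out.append((name,c[i].round(),len(p),p.mean(0).round(1),np.round(r[0],1),np.round(r[1],1),round(r[2],1)))
    return out
E
python3 - <<'E'
from h import *
for n in ("scene","side"):
    f=dict(np.load(n+"0.npz")); print(n)
    for b in blobs(f): print(*b)
    P=world(f); hsv=cv2.cvtColor(f["pixels"],cv2.COLOR_BGR2HSV)
    # board
    m=(abs(P[...,2]-60)<4)&(hsv[...,0]>50)&(hsv[...,0]<100)&(P[...,0]>300)&(P[...,0]<1000)&(hsv[...,1]>20)
    n_,l,st,c=cv2.connectedComponentsWithStats(m.astype(np.uint8)); i=1+st[1:,4].argmax()
    p=P[l==i]; r=cv2.minAreaRect(p[:,:2].astype(np.float32)); print("board",r,p[:,2].mean()); print(cv2.boxPoints(r).round())
    # tall things above board z>72 in region
    m=(P[...,2]>74)&(P[...,2]<125)&(P[...,0]>350)&(P[...,0]<1000)&(abs(P[...,1])<400)
    n_,l,st,c=cv2.connectedComponentsWithStats(m.astype(np.uint8))
    for i in range(1,n_):
        if st[i,4]>60: q=P[l==i]; print("tall",c[i].round(),st[i,4],q.min(0).round(),q.max(0).round(),q.mean(0).round())
E
```

```text
scene
yel [318. 208.] 116 [505.  -61.7  65.1] [501.1 -64.4] [45.3 30.8] 7.2
yel [352. 208.] 117 [452.2  10.8  64.9] [449.1   9.3] [34.2 42.9] 76.8
yel [314. 242.] 139 [623.   11.9  65.4] [621.2  11. ] [42.1 30.5] 9.7
blue [322. 228.] 276 [564.8  -5.1  62.3] [564.8  -4. ] [44.8 60.6] 0.1
blue [181. 276.] 3979 [ 914.7 -138.7   98.8] [ 910.4 -198.2] [105.7 307.1] 4.6
blue [185. 310.] 763 [ 933.  -125.3   15.8] [ 907.2 -162.5] [101.6 211.5] 6.6
red [ 99. 219.] 115 [ 897.6 -435.3  112.2] [ 895.6 -438.9] [31.6 23.1] 69.1
red [306. 260.] 99 [695.8  41.7  78.2] [692.7  39.7] [21.7 21. ] 35.1
board ((562.014892578125, -6.18115234375), (323.3227844238281, 324.4169616699219), 86.80018615722656) 59.15783472580446
[[ 391. -159.]
 [ 715. -177.]
 [ 733.  146.]
 [ 409.  164.]]
tall [216. 166.] 284 [ 507. -400.   74.] [ 570. -370.  124.] [ 544. -386.   97.]
tall [261. 228.] 251 [ 658. -130.   74.] [698. -90. 109.] [ 682. -106.   95.]
tall [115. 234.] 375 [ 877. -400.   74.] [ 925. -356.  122.] [ 905. -374.   97.]
tall [180. 276.] 3880 [ 847. -261.   74.] [966. -41. 108.] [ 914. -140.  100.]
tall [306
[... 822 characters left out ...]
73438, -7.4690093994140625), (324.0995178222656, 321.6607360839844), 86.734619140625) 61.85209263129259
[[ 390. -160.]
 [ 711. -178.]
 [ 730.  145.]
 [ 409.  163.]]
tall [358. 160.] 2895 [850.   8.  74.] [953. 390. 104.] [892. 181.  89.]
tall [196. 177.] 159 [492. 367.  74.] [560. 400.  97.] [520. 380.  86.]
tall [460. 217.] 3443 [ 843. -263.   74.] [967. -46. 112.] [ 892. -165.  101.]
tall [335. 214.] 137 [673.  22.  74.] [701.  46. 110.] [685.  31.  91.]
tall [374. 247.] 358 [ 651. -133.   74.] [692. -93. 112.] [ 669. -117.   96.]
tall [540. 267.] 459 [ 872. -400.   74.] [ 921. -359.  125.] [ 888. -384.  101.]
tall [420. 358.] 181 [ 500. -400.   75.] [ 537. -376.  124.] [ 514. -391.  102.]
```

```bash
cat >> h.py <<'E'
C=np.array([561.,-7.]); a=np.radians(-3.25); BX=np.array([np.cos(a),np.sin(a)]); BY=np.array([-BX[1],BX[0]])
def tob(p): d=np.array(p[:2])-C; return np.array([d@BX,d@BY])
def tow(b): return C+b[0]*BX+b[1]*BY
def plan(b,z,n,nyaw=0):
    "rows (cm) to board xy b, height z, tool y along board x"
    s=robot.state(); R=s["orientation"]; p=s["tool_pos"]; d=np.r_[tow(b),z]-p
    th=np.arctan2(R[1,1],R[0,1]); dy=(th-a+np.pi)%(2*np.pi)-np.pi
    print("clock",s["clock"],"board",tob(p).round(1),"z",p[2].round(1),"yaw needed",round(dy,3),"d",d.round(1),"F",s["force"].round(1))
    for i in range(n):
        y=dy/nyaw if i<nyaw else 0
        print(((R.T@d)/n/10).round(2).tolist(),round(y,3))
        c,sn=np.cos(y),np.sin(y); R=R@np.array([[c,-sn,0],[sn,c,0],[0,0,1]])
E
python3 - <<'E'
from h import *
plan((-113,55),170,15,10)
E
```

```text
clock 0.1 board [-329.9  528.4] z 221.9 yaw needed 1.176 d [ 189.7 -484.9  -51.9] F [-0.8 -0.1  1.1]
[-2.55, -2.36, 0.35] 0.118
[-2.81, -2.04, 0.35] 0.118
[-3.03, -1.7, 0.35] 0.118
[-3.21, -1.33, 0.35] 0.118
[-3.34, -0.95, 0.35] 0.118
[-3.43, -0.55, 0.35] 0.118
[-3.47, -0.14, 0.35] 0.118
[-3.46, 0.27, 0.35] 0.118
[-3.41, 0.67, 0.35] 0.118
[-3.3, 1.07, 0.35] 0.118
[-3.16, 1.45, 0.35] 0
[-3.16, 1.45, 0.35] 0
[-3.16, 1.45, 0.35] 0
[-3.16, 1.45, 0.35] 0
[-3.16, 1.45, 0.35] 0
```

Request:
step_arm --series '[{"grip": 0.136,"translation": [-2.55,-2.36,0.35],"yaw": 0.118},{"grip": 0.136,"translation": [-2.81,-2.04,0.35],"yaw": 0.118},{"grip": 0.136,"translation": [-3.03,-1.7,0.35],"yaw": 0.118},{"grip": 0.136,"translation": [-3.21,-1.33,0.35],"yaw": 0.118},{"grip": 0.136,"translation": [-3.34,-0.95,0.35],"yaw": 0.118}]'

```text
clock: 0.52
tool_pos: [325.0, 376.3, 204.6]
orientation: [[-0.5, 0.866, -0.0], [0.866, 0.5, -0.001], [-0.0, -0.001, -1.0]]
force: [0.5, -0.5, 0.4]
opening: 58.2
grasp_force: 0.0
```

Request:
step_arm --series '[{"grip": 0.136,"translation": [-3.43,-0.55,0.35],"yaw": 0.118},{"grip": 0.136,"translation": [-3.47,-0.14,0.35],"yaw": 0.118},{"grip": 0.136,"translation": [-3.46,0.27,0.35],"yaw": 0.118},{"grip": 0.136,"translation": [-3.41,0.67,0.35],"yaw": 0.118},{"grip": 0.136,"translation": [-3.3,1.07,0.35],"yaw": 0.118}]'

```text
clock: 0.93
tool_pos: [387.8, 214.4, 187.4]
orientation: [[0.066, 0.998, -0.0], [0.998, -0.066, -0.0], [-0.0, -0.0, -1.0]]
force: [-0.1, -0.2, -0.2]
opening: 24.6
grasp_force: 0.0
```

Request:
step_arm --series '[{"grip": 0.136,"translation": [-3.16,1.45,0.35],"yaw": 0},{"grip": 0.136,"translation": [-3.16,1.45,0.35],"yaw": 0},{"grip": 0.136,"translation": [-3.16,1.45,0.35],"yaw": 0},{"grip": 0.136,"translation": [-3.16,1.45,0.35],"yaw": 0},{"grip": 0.136,"translation": [-3.16,1.45,0.35],"yaw": 0}]'

```text
clock: 1.35
tool_pos: [450.6, 52.3, 169.9]
orientation: [[0.061, 0.998, -0.0], [0.998, -0.061, -0.0], [-0.0, -0.0, -1.0]]
force: [0.4, -0.3, -0.4]
opening: 11.8
grasp_force: 0.0
```

```bash
python3 - <<'E'
from h import *
f=grab("wrist"); cv2.imwrite("pics/w1.png",f["pixels"])
for b in blobs(f): print(*b)
plan((-113,55),63,4,1); print(robot.state()["opening"])
E
```

```text
yel [548. 279.] 1478 [620.   12.4  66.4] [617.3   9.8] [41.1 32.2] 5.6
yel [323. 294.] 898 [447.1  11.1  66.3] [445.2   8.9] [40.2 23.8] 87.0
blue [471. 300.] 3270 [563.5  -3.6  62.8] [562.6  -6.7] [41.8 62.4] 2.1
clock 1.4 board [-110.3   48.2] z 169.6 yaw needed -0.006 d [  -2.3    7.  -106.6] F [ 1.9 -3.   0.1]
[0.18, -0.08, 2.67] -0.006
[0.18, -0.07, 2.67] 0
[0.18, -0.07, 2.67] 0
[0.18, -0.07, 2.67] 0
11.806336542053565
```

View pics/w1.png

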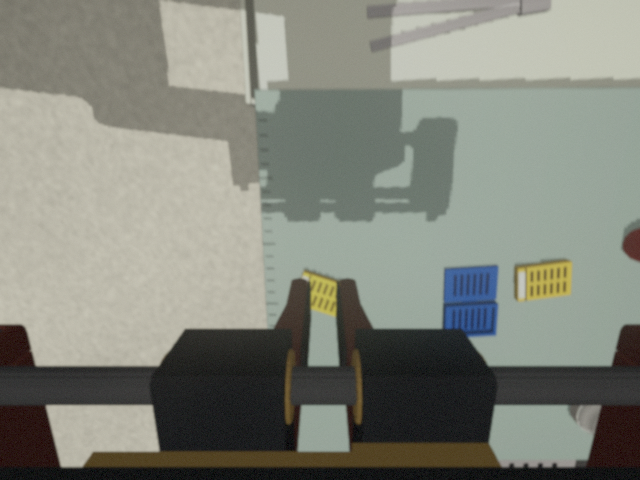

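The wrist view (image up = +y) shows cassette A at (322,292) just ahead of the fingers, rotated about −20°, with clear board around it. I'll descend behind it on the +y side.

Request:
step_arm --series '[{"grip": 0.136,"translation": [0.24,-0.06,3.2],"yaw": -0.006},{"grip": 0.136,"translation": [0.24,-0.06,3.2],"yaw": 0},{"grip": 0.136,"translation": [0.24,-0.06,2.6],"yaw": 0},{"grip": 0.136,"translation": [0,-0.06,1.2],"yaw": 0},{"grip": 0.136,"translation": [0,0,0],"yaw": 0}]'

```text
clock: 1.82
tool_pos: [445.7, 61.5, 65.5]
orientation: [[0.055, 0.998, -0.006], [0.998, -0.055, 0.0], [-0.0, -0.006, -1.0]]
force: [-0.4, 0.2, 0.4]
opening: 11.8
grasp_force: 0.0
```

```bash
python3 - <<'E'
from h import *
plan((-113,-100),63,1,1)
E
```

```text
clock 1.8167 board [-119.    61.8] z 65.5 yaw needed 0.002 d [  -3.2 -161.9   -2.5] F [-0.4  0.2  0.4]
[-16.18, 0.57, 0.25] 0.002
```

Request:
step_arm --series '[{"grip": 0.136,"translation": [0,0,0],"yaw": 0},{"grip": 0.136,"translation": [0,0,0],"yaw": 0},{"grip": 0.136,"translation": [0,0,0],"yaw": 0}]'

```text
clock: 2.07
tool_pos: [449.7, 61.4, 69.2]
orientation: [[0.055, 0.998, 0.002], [0.998, -0.055, -0.0], [-0.0, 0.002, -1.0]]
force: [-0.1, -0.6, 0.2]
opening: 12.0
grasp_force: 0.0
```

```bash
python3 - <<'E'
from h import *
plan((-113,-100),63,1,1)
E
```

```text
clock 2.0667 board [-115.    61.9] z 69.2 yaw needed 0.002 d [  -7.2 -161.8   -6.2] F [-0.1 -0.6  0.2]
[-16.19, 0.17, 0.63] 0.002
```

Request:
step_arm --series '[{"grip": 0.136,"translation": [0,0.1,0.2],"yaw": 0.002},{"grip": 0.136,"translation": [0,0.1,0.2],"yaw": 0},{"grip": 0.136,"translation": [-0.3,0,0.2],"yaw": 0},{"grip": 0.136,"translation": [-0.3,0,0],"yaw": 0},{"grip": 0.136,"translation": [0,0,0],"yaw": 0}]'

```text
clock: 2.48
tool_pos: [450.1, 54.7, 62.1]
orientation: [[0.057, 0.998, -0.0], [0.998, -0.057, -0.0], [-0.0, -0.0, -1.0]]
force: [-0.5, 0.5, -0.9]
opening: 11.9
grasp_force: 0.0
```

Request:
step_arm --series '[{"grip": 0.136,"translation": [-0.5,0,-0.05],"yaw": 0},{"grip": 0.136,"translation": [-0.6,0,0],"yaw": 0},{"grip": 0.136,"translation": [-0.7,0,0],"yaw": 0},{"grip": 0.136,"translation": [-0.8,0,0],"yaw": 0},{"grip": 0.136,"translation": [-0.8,0,0],"yaw": 0}]'

```text
clock: 2.9
tool_pos: [448.3, 20.3, 62.7]
orientation: [[0.057, 0.998, -0.0], [0.998, -0.057, -0.0], [-0.0, -0.0, -1.0]]
force: [-0.4, 0.5, 0.9]
opening: 11.7
grasp_force: 0.0
```

Request:
step_arm --series '[{"grip": 0.136,"translation": [-0.8,0,0],"yaw": 0},{"grip": 0.136,"translation": [-0.8,0,0],"yaw": 0},{"grip": 0.136,"translation": [-0.8,0,0],"yaw": 0},{"grip": 0.136,"translation": [-0.8,0,0],"yaw": 0},{"grip": 0.136,"translation": [-0.8,0,0],"yaw": 0}]'

```text
clock: 3.32
tool_pos: [446.0, -19.6, 62.7]
orientation: [[0.057, 0.998, -0.0], [0.998, -0.057, -0.0], [-0.0, -0.0, -1.0]]
force: [-0.2, 0.1, 0.0]
opening: 11.6
grasp_force: 0.0
```

```bash
python3 - <<'E'
from h import *
plan((-113,-165),63,1,1)
for n in ("scene","side"):
    f=grab(n)
    for b in blobs(f):
        if b[0]=="yel": print(n,*b,tob(b[4]).round(1))
E
```

```text
clock 3.3167 board [-114.1  -19.1] z 62.7 yaw needed -0.0 d [  -7.2 -145.7    0.3] F [-0.2  0.1  0. ]
[-14.59, 0.12, -0.03] -0.0
scene yel [323. 206.] 191 [487.6 -55.4  65.2] [479.4 -54.9] [41.7 90.7] 75.1 [-78.8 -52.4]
scene yel [314. 242.] 143 [623.2  12.4  65.3] [621.   11.2] [42.3 29.7] 9.9 [58.9 21.6]
side yel [319. 239.] 174 [616.8   7.   68.6] [617.7   8.4] [44.5 29.8] 6.0 [55.7 18.6]
side yel [298. 278.] 210 [499.  -67.   68.4] [499.2 -65.2] [43.4 31. ] 4.5 [-58.4 -61.6]
side yel [273. 284.] 217 [447.5 -48.3  68.3] [449.7 -44.9] [35.3 46. ] 88.8 [-109.   -44.1]
```

Request:
step_arm --series '[{"grip": 0.136,"translation": [-0.8,0,0],"yaw": 0},{"grip": 0.136,"translation": [-0.8,0,0],"yaw": 0},{"grip": 0.136,"translation": [-0.8,0,0],"yaw": 0},{"grip": 0.136,"translation": [-0.8,0,0],"yaw": 0},{"grip": 0.136,"translation": [-0.8,0,0],"yaw": 0}]'

```text
clock: 3.83
tool_pos: [443.7, -59.4, 62.7]
orientation: [[0.057, 0.998, -0.0], [0.998, -0.057, -0.0], [-0.0, -0.0, -1.0]]
force: [0.3, 0.4, -0.3]
opening: 12.0
grasp_force: 0.0
```

Request:
step_arm --series '[{"grip": 0.136,"translation": [-0.8,0,0],"yaw": 0},{"grip": 0.136,"translation": [-0.8,0,0],"yaw": 0},{"grip": 0.136,"translation": [-0.8,0,0],"yaw": 0},{"grip": 0.136,"translation": [-0.8,0,0],"yaw": 0},{"grip": 0.136,"translation": [-0.8,0,0],"yaw": 0}]'

```text
clock: 4.25
tool_pos: [441.4, -99.4, 62.7]
orientation: [[0.057, 0.998, -0.0], [0.998, -0.057, -0.0], [-0.0, -0.0, -1.0]]
force: [-0.1, -0.4, 0.0]
opening: 11.7
grasp_force: 0.0
```

Request:
step_arm --series '[{"grip": 0.136,"translation": [-0.8,0,0],"yaw": 0},{"grip": 0.136,"translation": [-0.8,0,0],"yaw": 0},{"grip": 0.136,"translation": [-0.8,0,0],"yaw": 0},{"grip": 0.136,"translation": [-0.8,0,0],"yaw": 0},{"grip": 0.136,"translation": [-0.8,0,0],"yaw": 0}]'

```text
clock: 4.67
tool_pos: [439.1, -139.3, 62.7]
orientation: [[0.057, 0.998, -0.0], [0.998, -0.057, -0.0], [-0.0, -0.0, -1.0]]
force: [-0.3, -0.0, -0.3]
opening: 11.9
grasp_force: 0.1
```

```bash
python3 - <<'E'
from h import *
plan((-113,-165),63,1,1)
for n in ("scene","side"):
    f=grab(n)
    for b in blobs(f):
        if b[0]=="yel": print(n,*b,tob(b[4]).round(1))
E
```

```text
clock 4.6667 board [-114.2 -139. ] z 62.7 yaw needed -0.0 d [ -0.3 -26.    0.3] F [-0.3 -0.  -0.3]
[-2.6, 0.12, -0.03] -0.0
scene yel [299. 186.] 76 [ 451.6 -164.7   66. ] [ 427.9 -190.5] [107.6  24.9] 42.2 [-122.5 -190.8]
scene yel [317. 208.] 113 [506.  -61.4  65.2] [504. -63.] [39.8 28.8] 8.5 [-53.7 -59.1]
scene yel [314. 242.] 144 [623.2  12.3  65.3] [619.   11.5] [45.  29.2] 8.3 [56.9 21.8]
side yel [323. 237.] 76 [627.    5.8  69.5] [627.9   4.3] [43.3 23.7] 40.4 [66.2 15.1]
side yel [308. 320.] 278 [ 443.6 -168.1   62.1] [ 450.8 -165. ] [34.5 63.1] 87.1 [-101.1 -164. ]
```

Request:
step_arm --series '[{"grip": 0.136,"translation": [-0.7,0,0],"yaw": 0},{"grip": 0.136,"translation": [-0.7,0,0],"yaw": 0},{"grip": 0.136,"translation": [-0.7,0,0],"yaw": 0},{"grip": 0.136,"translation": [-0.7,0,0],"yaw": 0},{"grip": 0.136,"translation": [-0.7,0,0],"yaw": 0}]'

```text
clock: 5.18
tool_pos: [437.2, -174.2, 62.7]
orientation: [[0.057, 0.998, 0.0], [0.998, -0.057, -0.0], [-0.0, 0.0, -1.0]]
force: [0.6, -0.1, -0.2]
opening: 12.3
grasp_force: 0.0
```

```bash
python3 - <<'E'
from h import *
plan((-113,-165),63,1,1)
for n in ("scene","side"):
    f=grab(n); cv2.imwrite(f"pics/{n}2.png",f["pixels"])
    for b in blobs(f):
        if b[0]=="yel": print(n,*b,tob(b[4]).round(1))
E
```

```text
clock 5.1833 board [-114.1 -173.9] z 62.7 yaw needed -0.0 d [1.6 8.8 0.3] F [ 0.6 -0.1 -0.2]
[0.89, 0.11, -0.03] -0.0
scene yel [317. 208.] 113 [505.8 -61.7  65.1] [504.3 -63.2] [41.3 29.6] 8.6 [-53.4 -59.3]
scene yel [314. 242.] 145 [622.9  12.2  65.1] [620.8  10.2] [41.8 29.1] 7.7 [58.7 20.6]
side yel [311. 342.] 256 [ 439.4 -181.1   11.5] [ 440.  -179.7] [30.3 41.8] 87.3 [-111.  -179.3]
```

View pics/side2.png

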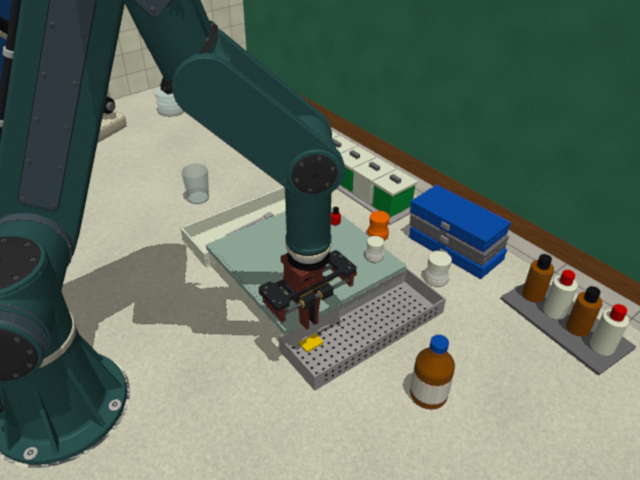

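The side view shows cassette A lying flat in the basket at (311,342). Next is B, at board (−57,−61).

Request:
step_arm --series '[{"grip": 0.136,"translation": [0,0,-2.0],"yaw": 0},{"grip": 0.136,"translation": [0,0,-2.0],"yaw": 0},{"grip": 0.136,"translation": [3.2,1.14,0],"yaw": 0},{"grip": 0.136,"translation": [3.2,1.14,0],"yaw": 0},{"grip": 0.136,"translation": [3.2,1.14,0],"yaw": 0}]'

```text
clock: 5.7
tool_pos: [477.4, -78.9, 103.2]
orientation: [[0.059, 0.998, 0.001], [0.998, -0.059, -0.0], [-0.0, 0.001, -1.0]]
force: [0.1, 0.4, -0.9]
opening: 11.7
grasp_force: 0.0
```

Request:
step_arm --series '[{"grip": 0.136,"translation": [3.2,1.14,0],"yaw": 0},{"grip": 0.136,"translation": [3.2,1.14,0],"yaw": 0},{"grip": 0.136,"translation": [0,0,0],"yaw": 0},{"grip": 0.136,"translation": [0,0,0],"yaw": 0},{"grip": 0.136,"translation": [0,0,0],"yaw": 0}]'

```text
clock: 6.12
tool_pos: [502.7, -17.0, 102.5]
orientation: [[0.056, 0.998, -0.001], [0.998, -0.056, -0.0], [-0.0, -0.001, -1.0]]
force: [-0.1, -0.6, 0.0]
opening: 11.9
grasp_force: 0.0
```

```bash
python3 - <<'E'
from h import *
plan((-57,-14),63,4,1)
for n in ("wrist",):
    f=grab(n)
    for b in blobs(f):
        print(n,*b,tob(b[4]).round(1))
E
```

```text
clock 6.1167 board [-57.7 -13.3] z 102.5 yaw needed 0.001 d [  0.6  -0.7 -39.5] F [-0.1 -0.6  0. ]
[-0.02, 0.02, 0.99] 0.001
[-0.02, 0.02, 0.99] 0
[-0.02, 0.02, 0.99] 0
[-0.02, 0.02, 0.99] 0
wrist yel [536. 213.] 3165 [619.4  12.7  66.4] [617.2  11.8] [40.5 28. ] 4.7 [55. 22.]
wrist yel [323. 344.] 1295 [499.6 -57.9  70.9] [500.6 -45.2] [61.  17.8] 86.3 [-58.1 -41.6]
wrist blue [429. 246.] 6781 [562.5  -3.7  62.8] [562.4  -4. ] [40.5 57.8] 0.2 [1.2 3.1]
```

Request:
step_arm --series '[{"grip": 0.136,"translation": [0,0,1.2],"yaw": 0},{"grip": 0.136,"translation": [0,0,1.2],"yaw": 0},{"grip": 0.136,"translation": [0,0.05,0.9],"yaw": 0},{"grip": 0.136,"translation": [0,0,0.6],"yaw": 0},{"grip": 0.136,"translation": [0,0,0],"yaw": 0}]'

```text
clock: 6.58
tool_pos: [502.5, -17.6, 62.5]
orientation: [[0.058, 0.998, -0.003], [0.998, -0.058, 0.0], [0.0, -0.003, -1.0]]
force: [-0.1, -0.3, 0.2]
opening: 11.9
grasp_force: 0.0
```

Request:
step_arm --series '[{"grip": 0.136,"translation": [-0.3,0,0],"yaw": 0},{"grip": 0.136,"translation": [-0.4,0,0],"yaw": 0},{"grip": 0.136,"translation": [-0.5,0,0],"yaw": 0},{"grip": 0.136,"translation": [-0.5,0,0],"yaw": 0}]'

```text
clock: 6.92
tool_pos: [503.2, -34.6, 64.1]
orientation: [[0.057, 0.998, 0.001], [0.998, -0.057, -0.0], [-0.0, 0.001, -1.0]]
force: [-0.1, 0.4, 0.9]
opening: 12.1
grasp_force: 0.0
```

Request:
step_arm --series '[{"grip": 0.136,"translation": [-0.6,0,0.07],"yaw": 0},{"grip": 0.136,"translation": [-0.7,0,0.06],"yaw": 0},{"grip": 0.136,"translation": [-0.8,0,0],"yaw": 0},{"grip": 0.136,"translation": [-0.8,0,0],"yaw": 0},{"grip": 0.136,"translation": [-0.8,0,0],"yaw": 0}]'

```text
clock: 7.33
tool_pos: [500.6, -71.8, 62.4]
orientation: [[0.057, 0.998, -0.0], [0.998, -0.057, -0.0], [-0.0, -0.0, -1.0]]
force: [-0.4, 0.2, 0.1]
opening: 11.5
grasp_force: 0.1
```

Request:
step_arm --series '[{"grip": 0.136,"translation": [-0.8,0,0],"yaw": 0},{"grip": 0.136,"translation": [-0.8,0,0],"yaw": 0},{"grip": 0.136,"translation": [-0.8,0,0],"yaw": 0},{"grip": 0.136,"translation": [-0.8,0,0],"yaw": 0},{"grip": 0.136,"translation": [-0.8,0,0],"yaw": 0}]'

```text
clock: 7.75
tool_pos: [498.3, -111.7, 62.4]
orientation: [[0.057, 0.998, -0.0], [0.998, -0.057, -0.0], [-0.0, -0.0, -1.0]]
force: [0.1, 0.7, 0.0]
opening: 11.6
grasp_force: 0.1
```

```bash
python3 - <<'E'
from h import *
plan((-57,-174),63,1,1)
for n in ("scene","side"):
    f=grab(n)
    for b in blobs(f):
        if b[0]=="yel": print(n,*b,tob(b[4]).round(1))
E
```

```text
clock 7.75 board [ -56.7 -108.1] z 62.4 yaw needed -0.0 d [ -4.1 -65.8   0.6] F [0.1 0.7 0. ]
[-6.59, -0.03, -0.06] -0.0
scene yel [294. 198.] 63 [ 508.3 -136.9   67.2] [ 505.7 -144. ] [53.6 20.9] 44.0 [ -47.4 -139.9]
scene yel [314. 242.] 144 [623.3  12.2  65.4] [621.7  10.5] [41.5 29.1] 6.5 [59.6 20.9]
side yel [319. 298.] 223 [ 494.4 -140.5   68.7] [ 495.8 -137.5] [33.5 47. ] 84.4 [ -57.7 -134. ]
side yel [311. 342.] 256 [ 439.6 -181.    11.4] [ 440.9 -179.3] [29.9 43.9] 86.8 [-110.1 -178.8]
```

Request:
step_arm --series '[{"grip": 0.136,"translation": [-0.7,0,0],"yaw": 0},{"grip": 0.136,"translation": [-0.7,0,0],"yaw": 0},{"grip": 0.136,"translation": [-0.7,0,0],"yaw": 0},{"grip": 0.136,"translation": [-0.7,0,0],"yaw": 0},{"grip": 0.136,"translation": [-0.7,0,0],"yaw": 0}]'

```text
clock: 8.27
tool_pos: [496.4, -146.5, 62.4]
orientation: [[0.057, 0.998, -0.0], [0.998, -0.057, -0.0], [-0.0, -0.0, -1.0]]
force: [1.0, -0.2, 0.4]
opening: 11.7
grasp_force: 0.0
```

Request:
step_arm --series '[{"grip": 0.136,"translation": [-0.7,0,0],"yaw": 0},{"grip": 0.136,"translation": [-0.7,0,0],"yaw": 0},{"grip": 0.136,"translation": [-0.7,0,0],"yaw": 0},{"grip": 0.136,"translation": [-0.6,0,0],"yaw": 0},{"grip": 0.136,"translation": [-0.5,0,0],"yaw": 0}]'

```text
clock: 8.68
tool_pos: [494.5, -178.5, 62.4]
orientation: [[0.057, 0.998, 0.0], [0.998, -0.057, -0.0], [-0.0, 0.0, -1.0]]
force: [-0.2, -0.6, 0.3]
opening: 11.7
grasp_force: 0.0
```

```bash
python3 - <<'E'
from h import *
plan((56,65),130,1,1)
for n in ("scene","side"):
    f=grab(n)
    for b in blobs(f):
        if b[0]=="yel": print(n,*b,tob(b[4]).round(1))
E
```

```text
clock 8.6833 board [ -56.6 -175. ] z 62.4 yaw needed -0.001 d [126.1 233.2  67.6] F [-0.2 -0.6  0.3]
[24.0, 11.25, -6.77] -0.001
scene yel [314. 242.] 144 [623.5  12.3  65.7] [619.9  11. ] [45.9 29. ] 7.2 [57.8 21.3]
side yel [335. 335.] 256 [ 489.1 -196.5   11.7] [ 490.5 -194.6] [31.2 44.4] 86.0 [ -59.8 -191.3]
side yel [311. 342.] 258 [ 439.2 -181.2   11.7] [ 440.3 -179.6] [31.  42.7] 87.4 [-110.7 -179.2]
```

Request:
step_arm --series '[{"grip": 0.136,"translation": [0,0,-2.0],"yaw": 0},{"grip": 0.136,"translation": [0,0,-2.0],"yaw": 0},{"grip": 0.136,"translation": [2.96,1.41,0],"yaw": 0},{"grip": 0.136,"translation": [2.96,1.41,0],"yaw": 0},{"grip": 0.136,"translation": [2.96,1.41,0],"yaw": 0}]'

```text
clock: 9.2
tool_pos: [542.5, -90.7, 103.0]
orientation: [[0.059, 0.998, 0.001], [0.998, -0.059, -0.0], [-0.0, 0.001, -1.0]]
force: [0.5, -0.4, -0.8]
opening: 12.0
grasp_force: 0.0
```

Request:
step_arm --series '[{"grip": 0.136,"translation": [2.96,1.41,0],"yaw": 0},{"grip": 0.136,"translation": [2.96,1.41,0],"yaw": 0},{"grip": 0.136,"translation": [2.96,1.41,0],"yaw": 0},{"grip": 0.136,"translation": [2.96,1.41,0],"yaw": 0},{"grip": 0.136,"translation": [2.96,1.41,0],"yaw": 0}]'

```text
clock: 9.62
tool_pos: [620.9, 54.2, 102.3]
orientation: [[0.057, 0.998, -0.0], [0.998, -0.057, 0.0], [-0.0, -0.0, -1.0]]
force: [0.9, -1.0, 0.2]
opening: 11.8
grasp_force: 0.0
```

Request:
step_arm --series '[{"grip": 0.136,"translation": [0,0,0],"yaw": 0},{"grip": 0.136,"translation": [0,0,0],"yaw": 0},{"grip": 0.136,"translation": [0,0,0],"yaw": 0},{"grip": 0.136,"translation": [0,0,0],"yaw": 0}]'

```text
clock: 9.95
tool_pos: [619.7, 51.4, 102.1]
orientation: [[0.058, 0.998, -0.001], [0.998, -0.058, -0.0], [-0.0, -0.001, -1.0]]
force: [0.0, -0.1, -0.4]
opening: 11.8
grasp_force: 0.0
```

```bash
python3 - <<'E'
from h import *
plan((57,63),63,1,1)
f=grab("wrist"); cv2.imwrite("pics/w3.png",f["pixels"])
for b in blobs(f): print(*b,tob(b[4]).round(1))
E
```

```text
clock 9.95 board [55.3 61.6] z 102.1 yaw needed -0.001 d [  1.8   1.3 -39.1] F [ 0.  -0.1 -0.4]
[0.14, 0.18, 3.91] -0.001
yel [323. 336.] 1282 [616.7  15.3  70.6] [617.9  25.4] [57.  17.7] 85.7 [55.  35.6]
blue [235. 324.] 585 [564.   22.5  62.3] [562.8  22.9] [ 8.  40.6] 85.7 [ 0.1 30. ]
red [442. 314.] 213 [680.5  34.2  86.5] [680.8  33. ] [ 6.9 17.5] 16.9 [117.3  46.7]
```

View pics/w3.png

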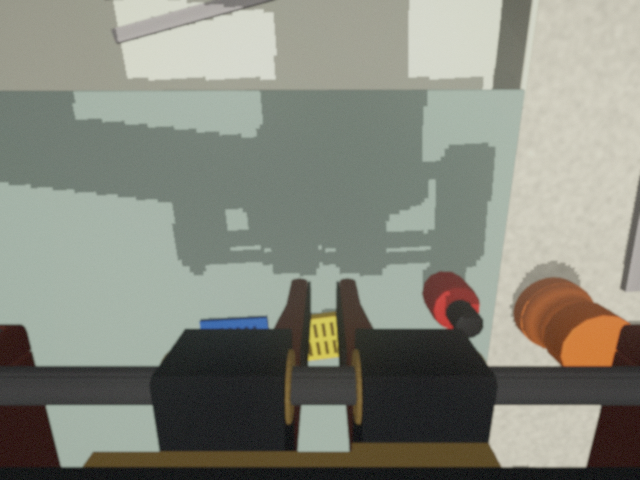

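The wrist view shows the last yellow cassette between and ahead of the fingertips at (323,336), with blue at (235,324) and the ink at (450,305), both clear of the strip. Descending and pushing.

Request:
step_arm --series '[{"grip": 0.136,"translation": [0,0.1,1.2],"yaw": 0},{"grip": 0.136,"translation": [0,0,1.2],"yaw": 0},{"grip": 0.136,"translation": [0,0,0.8],"yaw": 0},{"grip": 0.136,"translation": [0,0,0.5],"yaw": 0},{"grip": 0.136,"translation": [0,0,0],"yaw": 0}]'

```text
clock: 10.42
tool_pos: [620.1, 52.0, 63.2]
orientation: [[0.057, 0.998, -0.004], [0.998, -0.057, 0.0], [-0.0, -0.004, -1.0]]
force: [0.4, 0.8, 0.1]
opening: 11.9
grasp_force: 0.0
```

Request:
step_arm --series '[{"grip": 0.136,"translation": [-0.3,0,0],"yaw": 0},{"grip": 0.136,"translation": [-0.3,0,0],"yaw": 0},{"grip": 0.136,"translation": [-0.2,0,0],"yaw": 0},{"grip": 0.136,"translation": [0,0,0],"yaw": 0}]'

```text
clock: 10.75
tool_pos: [621.6, 43.7, 65.8]
orientation: [[0.057, 0.998, 0.001], [0.998, -0.057, -0.0], [-0.0, 0.001, -1.0]]
force: [-0.2, -0.3, 0.9]
opening: 12.2
grasp_force: 0.0
```

Request:
step_arm --series '[{"grip": 0.136,"translation": [0,0,0.17],"yaw": 0},{"grip": 0.136,"translation": [0,0,0.15],"yaw": 0},{"grip": 0.136,"translation": [-0.3,0,0],"yaw": 0},{"grip": 0.136,"translation": [-0.4,0,0],"yaw": 0},{"grip": 0.136,"translation": [-0.6,0,0],"yaw": 0}]'

```text
clock: 11.17
tool_pos: [620.4, 31.2, 62.1]
orientation: [[0.056, 0.998, -0.0], [0.998, -0.056, -0.0], [-0.0, -0.0, -1.0]]
force: [0.5, 0.3, 0.5]
opening: 11.8
grasp_force: 0.1
```

Request:
step_arm --series '[{"grip": 0.136,"translation": [-0.7,0,0],"yaw": 0},{"grip": 0.136,"translation": [-0.8,0,0],"yaw": 0},{"grip": 0.136,"translation": [-0.8,0,0],"yaw": 0},{"grip": 0.136,"translation": [-0.8,0,0],"yaw": 0},{"grip": 0.136,"translation": [-0.8,0,0],"yaw": 0}]'

```text
clock: 11.58
tool_pos: [618.2, -8.8, 62.2]
orientation: [[0.057, 0.998, 0.0], [0.998, -0.057, -0.0], [-0.0, 0.0, -1.0]]
force: [-0.3, 0.3, -0.1]
opening: 11.7
grasp_force: 0.0
```

```bash
python3 - <<'E'
from h import *
plan((57,-175),63,1,1)
for n in ("scene","side"):
    f=grab(n)
    for b in blobs(f):
        if len(b) and b[3][2]<90 and b[3][0]<800: print(n,*b,tob(b[4]).round(1))
E
```

```text
clock 11.5833 board [57.2  1.5] z 62.2 yaw needed -0.001 d [ -10.2 -176.2    0.8] F [-0.3  0.3 -0.1]
[-17.65, -0.01, -0.08] -0.001
scene yel [298. 236.] 61 [629.  -32.1  67.5] [625.7 -39.4] [42.5 19.3] 41.5 [ 66.4 -28.7]
scene blue [324. 229.] 223 [ 5.629e+02 -2.000e-01  6.230e+01] [563.7  -7.8] [72.4 45.7] 83.4 [ 2.7 -0.6]
scene red [307. 260.] 102 [695.5  42.   77.8] [680.   38.1] [49.4 20.2] 9.0 [116.3  51.8]
side yel [330. 249.] 190 [612.6 -37.9  68.7] [613.6 -37.1] [31.1 43. ] 89.4 [ 54.2 -27.1]
side yel [323. 339.] 516 [ 464.  -188.7   11.5] [ 465.  -188.2] [34.7 98. ] 72.9 [ -85.6 -186.4]
side blue [305. 253.] 339 [563.1  -8.5  66.1] [562.3  -6.1] [44.5 60.4] 5.8 [1.2 1. ]
side red [337. 222.] 29 [685.5  23.2  74.2] [664.2   7.3] [78.3 10.3] 37.4 [102.2  20.1]
```

Request:
step_arm --series '[{"grip": 0.136,"translation": [-0.8,0,-0.03],"yaw": 0},{"grip": 0.136,"translation": [-0.8,0,0],"yaw": 0},{"grip": 0.136,"translation": [-0.8,0,0],"yaw": 0},{"grip": 0.136,"translation": [-0.8,0,0],"yaw": 0},{"grip": 0.136,"translation": [-0.8,0,0],"yaw": 0}]'

```text
clock: 12.1
tool_pos: [615.9, -48.5, 62.5]
orientation: [[0.057, 0.998, -0.0], [0.998, -0.057, -0.0], [-0.0, -0.0, -1.0]]
force: [-0.4, 0.6, 0.8]
opening: 12.3
grasp_force: 0.1
```

Request:
step_arm --series '[{"grip": 0.136,"translation": [-0.8,0,0],"yaw": 0},{"grip": 0.136,"translation": [-0.8,0,0],"yaw": 0},{"grip": 0.136,"translation": [-0.8,0,0],"yaw": 0},{"grip": 0.136,"translation": [-0.8,0,0],"yaw": 0},{"grip": 0.136,"translation": [-0.8,0,0],"yaw": 0}]'

```text
clock: 12.52
tool_pos: [613.6, -88.4, 62.5]
orientation: [[0.057, 0.998, -0.0], [0.998, -0.057, -0.0], [-0.0, -0.0, -1.0]]
force: [-0.7, 0.1, 0.0]
opening: 12.0
grasp_force: 0.1
```

Request:
step_arm --series '[{"grip": 0.136,"translation": [-0.8,0,0],"yaw": 0},{"grip": 0.136,"translation": [-0.8,0,0],"yaw": 0},{"grip": 0.136,"translation": [-0.8,0,0],"yaw": 0},{"grip": 0.136,"translation": [-0.8,0,0],"yaw": 0},{"grip": 0.136,"translation": [-0.7,0,0],"yaw": 0}]'

```text
clock: 12.93
tool_pos: [611.4, -127.4, 62.5]
orientation: [[0.057, 0.998, -0.0], [0.998, -0.057, -0.0], [-0.0, -0.0, -1.0]]
force: [0.7, 0.1, -0.1]
opening: 11.8
grasp_force: 0.1
```

Request:
step_arm --series '[{"grip": 0.136,"translation": [-0.7,0,0],"yaw": 0},{"grip": 0.136,"translation": [-0.7,0,0],"yaw": 0},{"grip": 0.136,"translation": [-0.7,0,0],"yaw": 0},{"grip": 0.136,"translation": [-0.7,0,0],"yaw": 0},{"grip": 0.136,"translation": [-0.7,0,0],"yaw": 0}]'

```text
clock: 13.35
tool_pos: [609.4, -162.1, 62.5]
orientation: [[0.057, 0.998, -0.0], [0.998, -0.057, -0.0], [-0.0, -0.0, -1.0]]
force: [-0.3, 0.4, -0.3]
opening: 11.6
grasp_force: 0.0
```

Request:
step_arm --series '[{"grip": 0.136,"translation": [-0.7,0,0],"yaw": 0},{"grip": 0.136,"translation": [-0.6,0,0],"yaw": 0},{"grip": 0.136,"translation": [-0.5,0,0],"yaw": 0},{"grip": 0.136,"translation": [-0.4,0,0],"yaw": 0},{"grip": 0.136,"translation": [0,0,0],"yaw": 0}]'

```text
clock: 13.77
tool_pos: [608.3, -184.3, 62.5]
orientation: [[0.058, 0.998, 0.0], [0.998, -0.058, -0.0], [-0.0, 0.0, -1.0]]
force: [0.0, -0.1, 1.5]
opening: 11.8
grasp_force: 0.0
```

```bash
python3 - <<'E'
from h import *
plan((57,-175),63,1,1)
for n in ("scene","side"):
    f=grab(n)
    for b in blobs(f):
        if b[3][2]<90 and b[3][0]<800: print(n,*b,tob(b[4]).round(1))
E
```

```text
clock 13.7667 board [  57.2 -174.3] z 62.5 yaw needed -0.001 d [-0.3 -0.7  0.5] F [ 0.  -0.1  1.5]
[-0.07, -0.02, -0.05] -0.001
scene blue [322. 228.] 278 [565.   -5.2  62.3] [564.2  -4.7] [48.1 60.7] 1.5 [3.1 2.5]
scene red [306. 260.] 101 [696.2  41.8  78.4] [693.6  39.4] [20.3 22.7] 31.8 [129.8  53.8]
side yel [377. 311.] 228 [ 603.  -202.2   11.5] [ 604.8 -200.5] [30.1 45.5] 85.8 [  54.7 -190.7]
side yel [323. 339.] 514 [ 464.3 -188.8   11.6] [ 465.8 -188.2] [34.8 99.1] 73.5 [ -84.8 -186.3]
side blue [305. 253.] 331 [563.   -8.7  66. ] [563.2  -7.4] [61.  43.8] 88.6 [ 2.2 -0.3]
side red [335. 218.] 101 [683.7  28.7  81.8] [684.8  28.7] [18.8 21.5] 50.3 [121.6  42.7]
```

All three are in the basket. I'll lift clear and check.

Request:
step_arm --series '[{"grip": 0.136,"translation": [0,0,-2.5],"yaw": 0},{"grip": 0.136,"translation": [0,0,-3.5],"yaw": 0},{"grip": 0.136,"translation": [0,0,-3.5],"yaw": 0},{"grip": 0.136,"translation": [0,0,-3.5],"yaw": 0},{"grip": 0.136,"translation": [0,0,-2],"yaw": 0}]'

```text
clock: 14.28
tool_pos: [609.7, -183.5, 216.7]
orientation: [[0.056, 0.998, 0.004], [0.998, -0.056, -0.002], [-0.002, 0.005, -1.0]]
force: [0.4, -0.2, -0.6]
opening: 11.7
grasp_force: 0.0
```

Request:
step_arm --series '[{"grip": 0.136,"translation": [0,0,0],"yaw": 0},{"grip": 0.136,"translation": [0,0,0],"yaw": 0},{"grip": 0.136,"translation": [0,0,0],"yaw": 0},{"grip": 0.136,"translation": [0,0,0],"yaw": 0},{"grip": 0.136,"translation": [0,0,0],"yaw": 0}]'

```text
clock: 14.7
tool_pos: [607.1, -182.8, 210.5]
orientation: [[0.057, 0.998, -0.003], [0.998, -0.057, 0.001], [0.001, -0.003, -1.0]]
force: [0.6, 0.5, 0.0]
opening: 12.1
grasp_force: 0.0
```

```bash
python3 - <<'E'
from h import *
f=grab("side"); cv2.imwrite("pics/side4.png",f["pixels"])
for b in blobs(f):
    if b[3][2]<90 and b[3][0]<800: print(*b,tob(b[4]).round(1))
s=robot.state(); print(s["clock"],s["tool_pos"],abs(s["qd"]).max())
E
```

```text
yel [377. 311.] 224 [ 602.7 -202.6   11.6] [ 603.9 -200.9] [29.8 48.5] 87.0 [  53.8 -191.2]
yel [335. 335.] 251 [ 489.  -196.6   11.6] [ 490.1 -195.2] [27.4 43.6] 86.5 [ -60.1 -191.9]
yel [311. 342.] 258 [ 439.6 -181.2   11.7] [ 441. -179.] [29.9 43. ] 86.7 [-110.1 -178.5]
blue [305. 253.] 334 [563.2  -8.4  66. ] [564.3  -7.3] [45.9 59. ] 0.0 [ 3.3 -0.1]
red [335. 218.] 100 [683.7  28.8  81.6] [685.1  28.8] [17.8 21.6] 57.0 [121.9  42.8]
14.75 [ 607.32283504 -182.94590423  210.78610306] 0.0075232074304954705
```

View pics/side4.png

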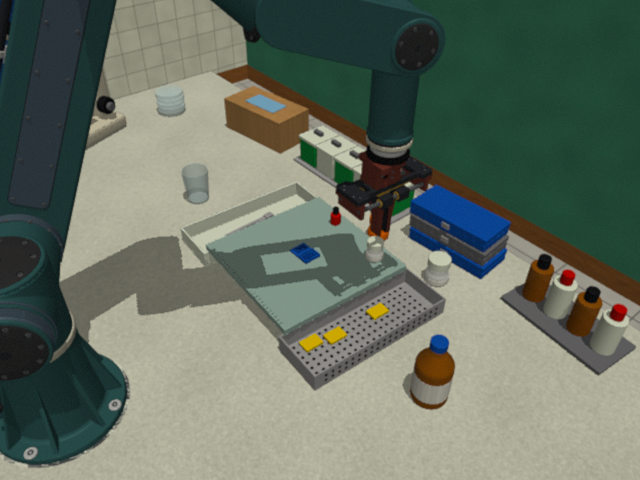

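The view shows all three cassettes flat in the basket at (311,342), (335,335) and (377,311). The blue cassette (305,253), ink (335,218) and pot (374,248) haven't moved, and the arm is clear.

```bash
python3 -c "
from rig import robot
print(robot.close_job())"
```

```text
the job is handed in; nothing more can be done
None
```

I swept all three yellow cassettes into the steel basket, where they lie flat and at rest; the blue cassette, pot and ink bottle stayed where they were, the arm finished clear, and the job was handed in at about 15 s.

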